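Index the drone turntable by one notch

ROBOT

A 7-joint arm with a two-finger parallel gripper is mounted at the origin on the work surface. World frame = base frame: x ahead of the robot, y to its left, z up, the work surface at z = 0. Lengths are in m, angles in rad, forces in N, time in s.
With the tool pointing down it reaches from about 0.4 to 0.9 m from the base axis. Payload 5.5 kg.
Tool frame: the origin (TCP) lies on the centre line of the jaws, within the pads' length; the fingertips stand 17 mm ahead of it and the grasp point (between the pads) lies 2 mm behind it; x points along the fingers, y is the direction in which the jaws open and shut, and the axes are right-handed (so a half turn about x gives the same grasp; the last joint's range is limited). The gripper opens to 92 mm and grips with 3 to 60 N. Pads are 19 mm wide; open, the fingers measure 130 mm over their backs; the gripper's body (75 mm by 190 mm) begins 47 mm behind the grasp point.
Start: joints at [-0.895, 0.501, -0.427, 1.55, 0.221, 1.138, -0.21], TCP at [0.261, 0.595, 0.244] pointing down, gripper open.
Joint ranges: [-2.88, 2.88], [-0.31, 2.03], [-1.54, 1.56], [0.2, 2.42], [-1.41, 4.55], [0.19, 2.02], [-2.57, 2.57]. Speed limits (rad/s): [2.57, 2.57, 3.14, 3.14, 3.14, 3.14, 3.14].

INTERFACE

Orientations are given as a 3x3 rotation matrix whose columns are the frame's x, y, z axes.
In Python, from cell import readout, capture, calibration, env gives the robot as it stands.
- The arm moves only by the tool send_rows, never from a script. Its argument "commands" is a list of rows, each a list of 6 numbers: the shift along the world's x, y, z scaled (see below), then the turn, a rotation vector about the world's x, y, z scaled (see below). A call has 1 to 5 rows; each row shifts and turns the commanded pose from where the row before left it; what a row does not reach is not made up. The controller multiplies each number of a shift by 4 cm and each number of a turn by 0.1 rad. A row lasts 1/10 s, in which the tool goes at most 50 mm and 8.59 degrees, less where a joint would pass 70% of its speed; a pose out of reach is approached as far as the arm can. A call with a number of a shift or a turn outside -1 to 1 is refused whole. A call with a gripper value outside its range is refused whole. "jaw" is the closure, from 0 (fully open) to 1 (shut), set as the call begins (left out, the last holds). The fingers move at their own pace and stop on an object; "force" is the grip in N (left out, the last holds). Time passes only in rows, so rows that do not move let the fingers close. It gives the time, the measured TCP pose, the force and the opening at its end, in the units of the state.
- readout.observe(): the state, without advancing time (a new reading comes with each control period).
- capture(name): name is "scene" or "top"; returns the picture (400x640x3 uint8, blue, green, red); there is no depth.
- calibration(name): a dict with "mtx" (3x3 intrinsics, pixels), "R" (3x3) and "t" (3): a world point X has camera coordinates R X + t. Camera axes: x right, y down, z forward; pixel columns grow to the right and rows downward; lengths in m; the calibration is good to about 2 mm. A picture is of the moment at which its call begins. calibration takes no time and is no camera call.
- env.close_job(): hands the job in, once; it reports no verdict.
The state is a dict: "time": time; "joint_pos": joint angles; "qvel": joint speeds; "joint_efforts": joint torques, N m; "eef_pos": TCP position; "tcp_rot": TCP orientation; "contact_force": force on the tool from outside, world axes, zero at the start; "moment": the same for the moment, N m; "width": finger opening in m.
Only numpy, scipy, OpenCV 4.12 (cv2) and the standard library are available. Lean on these libraries where they do the work, as an engineer would, in place of code of your own. Each camera call takes 0.05 s, during which the arm holds its last target. There are 200 camera calls.

TASK

The drone frame rides on an indexing turntable that is locked by a spring plunger with a red finger dish: with the fingertips, gently press the red dish straight down until the lock lets go, turn the table clockwise (seen from above) by that same dish to the next notch, a quarter turn on, and let the plunger spring fully up so that the table is locked there. Grasp and lift nothing, do not touch the drone frame, leave everything else on the bench where it stands, and finish clear of everything.

Things in the scene. Friction and masses are not known exactly. Their poses are not given: they have to be found in the camera images.
- indexer: indexing turntable fixed to the bench at varying place and yaw: grey pedestal, aluminium index plate (236 mm across, z 36 to 48 mm), dark turntable above it (184 mm across, top at 62 mm) with a lug for the plunger. Origin: on the turning axis at bench height, z up. Lug at 225 degrees (counterclockwise from above, from its x axis) at the start, must end at 135
- turntable (a joint): turntable angle about the vertical axis, rad: 0 at the start notch, growing CLOCKWISE seen from above; next notch at +1.571 (others -1.571, +3.14). Turns lightly (about 1 N at the dish) once the plunger is pressed, stays where left; solidly locked, with about 1 degree of play, when the plunger is up in a notch
- plunger (a joint): how far the plunger is pressed in, m: 0 fully up (locked), 0.016 bottom stop. Its 12 mm round cross pin clears the plate at 0.010: press 0.012 to 0.014 to turn. Spring: 5 N at 0, 10 N at the bottom. Let go between notches it stays down at 0.010, pin rubbing under the plate; let go or dragged within about 4 mm of a notch's middle it springs up into it and centres the table
- dish (a point): centre of the red dish's floor, on the plunger (moves down and round with it), 125 mm from the turning axis, 82 mm above the bench when up. The dish is a round red cup, 62 mm outside, 54 mm inside, rim 14 mm above its floor: closed fingertips go in from above, press its floor and push it round. Free room above and beside it for a gripper at any yaw
- next_notch (a point): middle of the next notch clockwise, fixed, 108 mm from the turning axis, 48 mm above the bench (the index plate's top). The plate has four open notches 15 mm wide in its rim, 90 degrees apart, each between two yellow jaws; at the end the dish's centre lies straight outside this one, on the line from the axis through it
- drone: black quadcopter frame, 204 mm across its four arms with motors on their ends, 0.3 kg, loose in the turntable's cradle (brass pegs beside two arms) and turning with it. Origin: centre of its underside, on the turning axis, 72 mm above the bench; arms along its x and y, 45 degrees to either side of the lug. Highest point 39 mm above its origin, motor shafts 33 mm
- motor_left: loose spare motor, dark, 32 mm across, 32 mm tall with its shaft, near the turntable's left side; bystander, origin under its centre
- motor_right: the same, near the turntable's right side; bystander
- battery: loose blue battery pack with a yellow band, 75 x 36 x 30 mm; bystander, origin under its centre
- jar: amber jar with a black cap, 52 mm across, 65 mm tall; bystander, origin under its centre
- driver: screwdriver, 170 mm, lying; bystander
- tray: open teal parts tray, 120 x 160 x 35 mm; bystander, origin under its centre
- tape: yellow tape roll lying flat, 72 mm across, 20 mm tall; bystander, origin under its centre
Things that resemble listed ones, but are neither listed nor needed, are in the scene too. Of the things that look like the drone, the larger one is meant.

How it is judged:
On the way, in this order (a step that is already met when the one before it is completed fails the run):
1. the plunger is pressed in, clear of the index plate, while the table is still at its first notch (value of joint plunger above 0.009 m and value of joint turntable between -0.1 and 0.1 rad), for 0.05 s.
2. the table is turned clockwise past the halfway point, short of the next notch (value of joint turntable between 0.8 and 1.45 rad), for 0.02 s.
At the end, for the whole second after the job is handed in: The table stands within 2 degrees of the next notch clockwise (1.571 rad), at rest, the plunger is up to within 2 mm, and the drone frame still lies in its cradle (centred within 10 mm, not raised by more than 8 mm, not tipped by more than 0.1 rad) (value of joint turntable between 1.536 and 1.606 rad and value of joint plunger below 0.002 m and velocity of joint turntable between -0.05 and 0.05 rad/s and horizontal distance between drone and indexer below 0.01 m and z of drone in the frame of indexer below 0.08 m and angle between drone's own z axis and vertical below 0.1 rad); the robot touches nothing.
It fails at once if the drone frame is lifted, tipped or knocked out of its cradle (horizontal distance between drone and indexer above 0.012 m or z of drone in the frame of indexer above 0.085 m or angle between drone's own z axis and vertical above 0.15 rad).
It fails at once if the robot touches the drone frame (contact force between any of the fingers, the arm and drone above 1 N).
It fails at once if the turntable or plunger is squeezed or forced with more than 40 N (contact force between any of the fingers, the arm and indexer above 40 N).
It fails at once if a bystander is moved by more than 15 mm or lifted (distance of any of motor_left, motor_right, battery, jar, driver, tray, tape from where it was at the start of the episode above 0.015 m).
It also fails if it takes over 38 s, if anything falls off the work surface, if the arm or the gripper's body presses on something with over 40 N, if the wrist force passes 120 N, or if a joint passes its speed limit or range.

## Working session

There is one attempt and no reset: what is moved stays moved. The work goes in short steps, Python scripts to look and compute and a tool call to move; the robot and the scene stay as the last step left them, time stands still between calls to the robot, and variables do not carry over. Pictures are saved under pics/ and viewed, about 8 in all and at most 12, crops included, and the job is handed in when it is done.

Besides the shell and the picture viewer there is one more tool, called after "Emit:" by a JSON object that holds its "fn" and its "kwargs", one argument or row to a line. send_rows: Moves the arm, as the interface text tells. Its arguments: {"type":"object","properties":{"commands":{"type":"array","items":{"type":"array","items":{"type":"number","minimum":-1,"maximum":1}}},"jaw":{"type":"number"},"force":{"type":"number"}},"required":["commands"]}

```bash
mkdir -p pics; python3 - <<'E'
from cell import readout,capture,calibration
import cv2,numpy as np
for n in("scene","top"):
    cv2.imwrite(f"pics/{n}0.png",capture(n)); c=calibration(n); print(n,c["mtx"].tolist(),np.round(c["R"],3).tolist(),c["t"], -c["R"].T@c["t"])
print(readout.observe())
E
```

```text
scene [[475.0903025848152, 0.0, 318.3852802551023], [0.0, 475.0903025848152, 203.06061309827805], [0.0, 0.0, 1.0]] [[0.633, 0.774, -0.016], [0.635, -0.531, -0.561], [-0.443, 0.345, -0.828]] [-0.32531919 -0.28889257  1.51473039] [ 1.05986446 -0.42378559  1.08664288]
top [[499.2174166743953, 0.0, 322.1775021405258], [0.0, 499.2174166743953, 196.48603437441886], [0.0, 0.0, 1.0]] [[-0.008, -1.0, 0.004], [-0.985, 0.008, -0.172], [0.172, -0.005, -0.985]] [-0.02211874  0.54116474  1.54703121] [ 0.26638364 -0.01855475  1.61720424]
{'time': 0.1, 'joint_pos': array([-0.89482203,  0.50175922, -0.42680877,  1.5513394 ,  0.22082617,
        1.13831457, -0.21029314]), 'qvel': array([-6.18061515e-04, -2.64817050e-03, -1.99032923e-04, -3.87551722e-03,
        7.88337331e-04, -2.27883851e-05, -1.13277365e-03]), 'joint_efforts': array([-1.05664908e-02, -5.67872250e+01, -5.83869874e+00, -2.79919052e+01,
       -6.91872672e-02,  2.40176258e-02,  3.12365455e-05]), 'eef_pos': array([0.26055078, 0.59483524, 0.24278147]), 'tcp_rot': array([[-7.40710552e-04,  4.01090953e-01,  9.16037935e-01],
       [-1.59811151e-03,  9.16036542e-01, -4.01091635e-01],
       [-9.99998449e-01, -1.76102357e-03, -3.75298646e-05]]), 'contact_force': array([0.28838505, 0.34543807, 0.42068179]), 'moment': array([ 0.0602615 , -0.03126839, -0.01856639]), 'width': 0.0918275862710279}
```

View pics/top0.png

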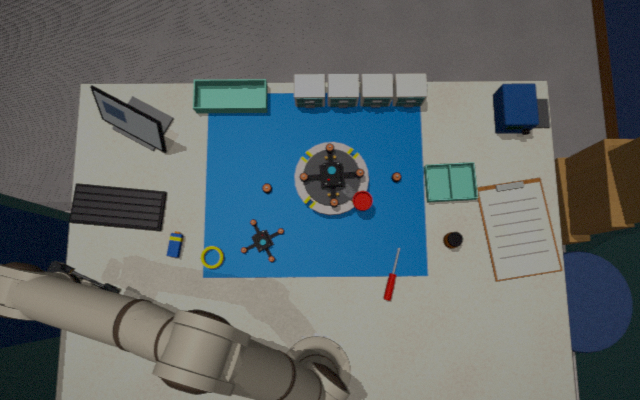

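View pics/scene0.png

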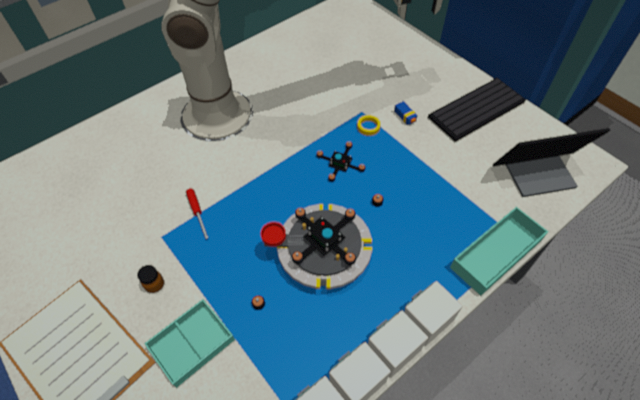

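```bash
python3 - <<'E'
import cv2
a=cv2.imread("pics/top0.png")[135:225,280:410];cv2.imwrite("pics/tc.png",cv2.resize(a,None,fx=6,fy=6,interpolation=cv2.INTER_CUBIC))
a=cv2.imread("pics/scene0.png")[190:300,245:385];cv2.imwrite("pics/sc.png",cv2.resize(a,None,fx=5,fy=5,interpolation=cv2.INTER_CUBIC))
E
cat > h.py <<'E'
from cell import calibration
import numpy as np
def back(n,uv,z):
    c=calibration(n);R=c["R"];o=-R.T@c["t"];d=R.T@np.linalg.solve(c["mtx"],[*uv,1]);return o+d*(z-o[2])/d[2]
def proj(n,X):
    c=calibration(n);p=c["mtx"]@(c["R"]@X+c["t"]);return p[:2]/p[2]
E
python3 - <<'E'
import cv2,numpy as np
from h import *
for n in("top","scene"):
    im=cv2.imread(f"pics/{n}0.png");h=cv2.cvtColor(im,cv2.COLOR_BGR2HSV)
    m=(((h[...,0]<8)|(h[...,0]>172))&(h[...,1]>170)&(h[...,2]>80)).astype(np.uint8)
    k,l,s,c=cv2.connectedComponentsWithStats(m)
    for i in range(1,k):
        if s[i,4]>50: print(n,"red",s[i],c[i],back(n,c[i],.092))
    m=((abs(h[...,0].astype(int)-29)<6)&(h[...,1]>140)).astype(np.uint8)
    k,l,s,c=cv2.connectedComponentsWithStats(m)
    for i in range(1,k):
        if s[i,4]>5: print(n,"yel",s[i],c[i],back(n,c[i],.05))
    m=((abs(h[...,0].astype(int)-93)<8)&(h[...,1]>140)).astype(np.uint8)
    k,l,s,c=cv2.connectedComponentsWithStats(m)
    for i in range(1,k):
        if 20<s[i,4]<300: print(n,"cy",s[i],c[i],back(n,c[i],.1))
E
```

```text
top red [353 191  19  19 288] [361.97222222 200.20486111] [ 0.52045479 -0.1494351   0.092     ]
top red [384 274  12  26 169] [389.5443787  286.73964497] [ 0.2559503  -0.22656811  0.092     ]
top yel [347 149   6   5  15] [349.4        150.93333333] [ 0.68956313 -0.11587423  0.05      ]
top yel [306 152   6   5  16] [308.875  153.5625] [0.68175459 0.01541744 0.05      ]
top yel [353 153   5   5  13] [355.30769231 155.38461538] [ 0.67457124 -0.13472193  0.05      ]
top yel [301 157   6   5  14] [303.64285714 159.21428571] [0.6630714  0.03237901 0.05      ]
top yel [304 196   6   7  20] [306.95 199.4 ] [0.53140389 0.02210771 0.05      ]
top yel [310 202   5   6  15] [312.2 204.6] [0.51451687 0.00547842 0.05      ]
top yel [170 237  12   5  37] [175.64864865 238.48648649] [0.41021893 0.43439182 0.05      ]
top yel [201 246  22  23 170] [211.4        256.83529412] [0.35205729 0.32060444 0.05      ]
top cy [327 166   9   9  61] [331.37704918 169.91803279] [ 0.61548245 -0.05554473  0.1       ]
top cy [260 239   6   7  30] [262.46666667 241.86666667] [0.39325031 0.15623459 0.1       ]
scene
[... 407 characters left out ...]
  12] [320.75       206.91666667] [0.51900305 0.00492899 0.05      ]
scene yel [329 205   3   5  15] [330. 207.] [0.53474879 0.02335859 0.05      ]
scene yel [362 239   9   4  30] [366.26666667 240.26666667] [0.66924389 0.02861526 0.05      ]
scene yel [364 247   7   3  21] [367. 248.] [0.68658813 0.01517133 0.05      ]
scene yel [316 279   5   9  33] [318.15151515 282.87878788] [ 0.68184198 -0.13695735  0.05      ]
scene yel [326 279   4   9  32] [327.6875 283.    ] [ 0.69649242 -0.11979595  0.05      ]
scene cy [334 153   9   7  49] [337.83673469 156.        ] [0.44760977 0.12386853 0.1       ]
scene cy [321 227  13  12 120] [326.75       232.60833333] [ 0.6117127  -0.05184508  0.1       ]
```

View pics/tc.png

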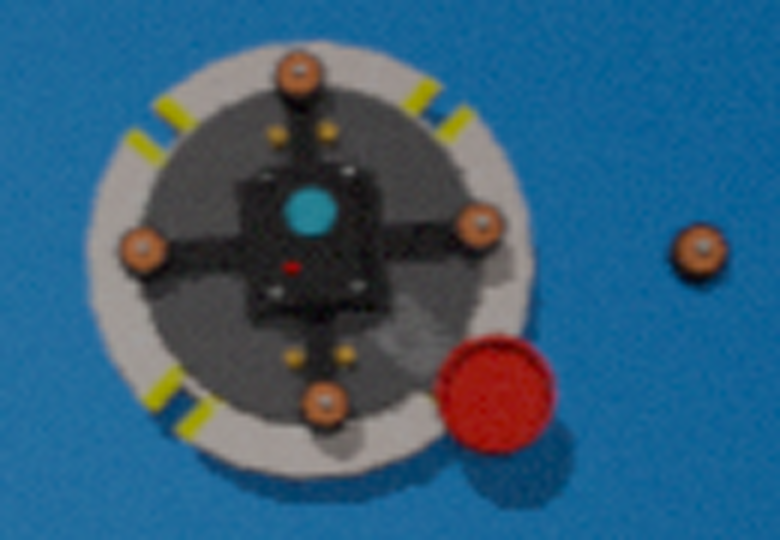

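View pics/sc.png

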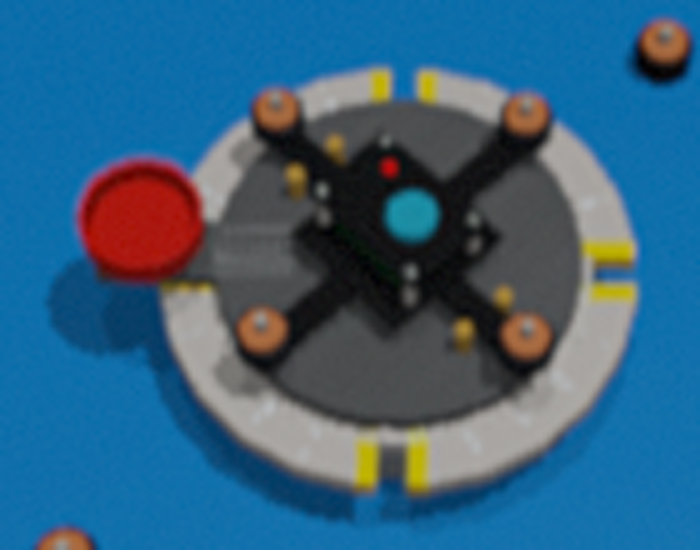

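The top view puts the dish at about (0.524, -0.150), the axis at (0.605, -0.057) and the next notch at (0.525, 0.014). Averaging the two cameras gives a dish radius of 124 mm, which agrees with the spec. Clockwise takes the dish to the robot-side left notch.

Emit:
{"fn": "send_rows", "kwargs": {
  "commands": [
    [0.33,-0.93,0,0,0,0],
    [0.33,-0.93,0,0,0,0],
    [0.33,-0.93,0,0,0,0],
    [0.33,-0.93,0,0,0,0],
    [0.33,-0.93,0,0,0,0]
  ],
  "jaw": 1,
  "force": 20
}}

```text
time: 0.6
eef_pos: [0.3269, 0.4076, 0.2433]
tcp_rot: [[-0.0, 0.401, 0.916], [-0.001, 0.916, -0.401], [-1.0, -0.001, -0.0]]
contact_force: [0.8, -0.5, 0.8]
width: 0.0565
```

Emit:
{"fn": "send_rows", "kwargs": {
  "commands": [
    [0.33,-0.93,0,0,0,0],
    [0.33,-0.93,0,0,0,0],
    [0.33,-0.93,0,0,0,0],
    [0.33,-0.93,0,0,0,0],
    [0.33,-0.93,0,0,0,0]
  ]
}}

```text
time: 1.1
eef_pos: [0.3928, 0.2217, 0.2436]
tcp_rot: [[-0.0, 0.401, 0.916], [-0.0, 0.916, -0.401], [-1.0, -0.0, -0.0]]
contact_force: [-0.4, 0.0, 0.1]
width: 0.0164
```

Emit:
{"fn": "send_rows", "kwargs": {
  "commands": [
    [0.33,-0.93,0,0,0,0],
    [0.33,-0.93,0,0,0,0],
    [0.33,-0.93,0,0,0,0],
    [0.33,-0.93,0,0,0,0],
    [0.33,-0.93,0,0,0,0]
  ]
}}

```text
time: 1.6
eef_pos: [0.4587, 0.0358, 0.2436]
tcp_rot: [[-0.0, 0.401, 0.916], [-0.0, 0.916, -0.401], [-1.0, -0.0, -0.0]]
contact_force: [1.0, -0.3, -0.1]
width: 0.0003
```

Emit:
{"fn": "send_rows", "kwargs": {
  "commands": [
    [0.33,-0.93,-0.4,0,0,0],
    [0.33,-0.93,-0.4,0,0,0],
    [0.33,-0.93,-0.4,0,0,0],
    [0.33,-0.93,-0.4,0,0,0],
    [0.31,-0.93,-0.4,0,0,0]
  ]
}}

```text
time: 2.1
eef_pos: [0.5241, -0.1499, 0.1628]
tcp_rot: [[-0.0, 0.401, 0.916], [0.0, 0.916, -0.401], [-1.0, -0.0, -0.0]]
contact_force: [0.7, 0.2, -0.2]
width: 0.0003
```

Emit:
{"fn": "send_rows", "kwargs": {
  "commands": [
    [0,0,-0.3,0,0,0],
    [0,0,0,0,0,0]
  ]
}}

```text
time: 2.3
eef_pos: [0.522, -0.1491, 0.1494]
tcp_rot: [[-0.005, 0.403, 0.915], [0.001, 0.915, -0.403], [-1.0, -0.001, -0.005]]
contact_force: [0.4, 1.7, -0.4]
width: 0.0007
```

```bash
python3 - <<'E'
from cell import capture,readout
import cv2,numpy as np
from h import *
p=np.array(readout.observe()["eef_pos"]);tip=p-[0,0,.017];print(p)
ims=[]
for n,(x,y) in(("scene",(215,170)),("top",(300,140))):
    im=capture(n);cv2.imwrite(f"pics/{n}1.png",im)
    q=proj(n,tip);print(n,q,q-[x,y],proj(n,[tip[0],tip[1],.082]))
    ims.append(cv2.resize(im[y:y+100,x:x+110],None,fx=3.6,fy=3.6,interpolation=cv2.INTER_CUBIC))
cv2.imwrite("pics/c1.png",np.hstack(ims))
E
```

```text
[ 0.52201607 -0.14907778  0.14937852]
scene [270.81027315 223.21069904] [55.81027315 53.21069904] [272.84552362 234.0160691 ]
top [362.94045752 197.48975074] [62.94045752 57.48975074] [361.5834084  200.24089595]
```

View pics/c1.png

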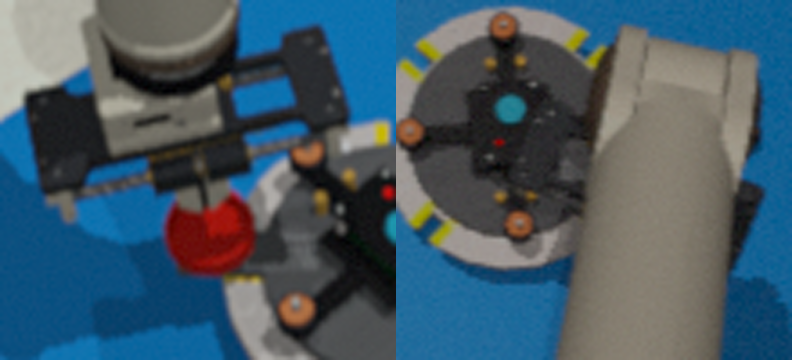

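```bash
python3 - <<'E'
from cell import readout
import cv2
from h import *
s=readout.observe();print(s["time"],s["eef_pos"],s["contact_force"],s["moment"],s["qvel"].round(3))
p=s["eef_pos"]
for d in(-.045,0,.017):print(d,(proj("scene",p-[0,0,d])-[235,195])*10)
a=cv2.imread("pics/scene1.png")[195:250,235:310];cv2.imwrite("pics/c2.png",cv2.resize(a,None,fx=10,fy=10,interpolation=cv2.INTER_CUBIC))
E
```

```text
2.4 [ 0.52339227 -0.14715783  0.15138265] [-0.28651448  0.36862883 -0.36526727] [0.00405125 0.03583511 0.00473696] [-0.013 -0.022 -0.006 -0.009  0.004  0.     0.001]
-0.045 [340.44990526 132.0284264 ]
0 [360.16588169 238.59915297]
0.017 [367.27315877 277.01610308]
```

View pics/c2.png

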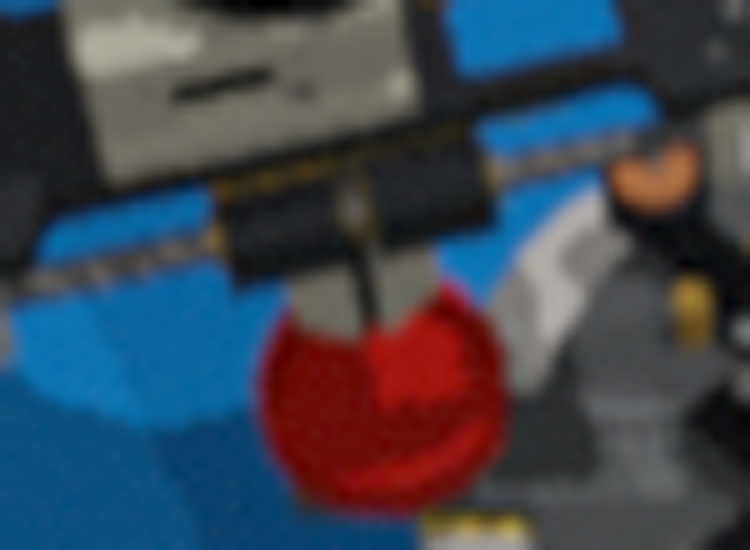

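Emit:
{"fn": "send_rows", "kwargs": {
  "commands": [
    [0,-0.03,-0.3,0,0,0],
    [0,0,-0.4,0,0,0],
    [0,0,-0.3,0,0,0],
    [0,0,-0.15,0,0,0],
    [0,0,0,0,0,0]
  ]
}}

```text
time: 2.9
eef_pos: [0.5233, -0.1491, 0.1048]
tcp_rot: [[-0.002, 0.4, 0.916], [0.001, 0.916, -0.4], [-1.0, -0.0, -0.002]]
contact_force: [0.9, 0.2, 0.2]
width: 0.0007
```

Emit:
{"fn": "send_rows", "kwargs": {
  "commands": [
    [0,0,-0.1,0,0,0],
    [0,0,0,0,0,0]
  ]
}}

```text
time: 3.1
eef_pos: [0.5241, -0.1497, 0.1018]
tcp_rot: [[0.0, 0.401, 0.916], [-0.0, 0.916, -0.401], [-1.0, 0.0, 0.0]]
contact_force: [-0.3, -0.5, -0.2]
width: 0.0008
```

Emit:
{"fn": "send_rows", "kwargs": {
  "commands": [
    [0,0,-0.1,0,0,0],
    [0,0,-0.1,0,0,0],
    [0,0,0,0,0,0]
  ]
}}

```text
time: 3.4
eef_pos: [0.5247, -0.15, 0.0942]
tcp_rot: [[0.002, 0.401, 0.916], [-0.0, 0.916, -0.401], [-1.0, 0.0, 0.002]]
contact_force: [0.7, 0.1, 5.4]
width: 0.0003
```

Emit:
{"fn": "send_rows", "kwargs": {
  "commands": [
    [0,0,-0.1,0,0,0],
    [0,0,-0.1,0,0,0],
    [0,0,0,0,0,0]
  ]
}}

```text
time: 3.7
eef_pos: [0.525, -0.1502, 0.0865]
tcp_rot: [[0.002, 0.401, 0.916], [-0.001, 0.916, -0.401], [-1.0, 0.0, 0.002]]
contact_force: [-2.1, -0.5, 8.6]
width: 0.0007
```

```bash
python3 - <<'E'
import numpy as np
a=np.radians(229-np.r_[0,2:90:4.5]);p=np.c_[np.cos(a),np.sin(a)]*.125+[.605,-.0565]
d=np.diff(p,axis=0)/.04
r=np.round(d,2)
for i in range(0,len(r),5):print(r[i:i+5].tolist())
E
```

```text
[[-0.08, 0.07], [-0.17, 0.17], [-0.16, 0.19], [-0.14, 0.2], [-0.13, 0.21]]
[[-0.11, 0.22], [-0.09, 0.23], [-0.07, 0.23], [-0.06, 0.24], [-0.04, 0.24]]
[[-0.02, 0.24], [0.0, 0.25], [0.02, 0.24], [0.04, 0.24], [0.06, 0.24]]
[[0.08, 0.23], [0.09, 0.23], [0.11, 0.22], [0.13, 0.21], [0.15, 0.2]]
```

Emit:
{"fn": "send_rows", "kwargs": {
  "commands": [
    [0,0,-0.03,0,0,0],
    [0,0,0,0,0,0]
  ]
}}

```text
time: 3.9
eef_pos: [0.5252, -0.1504, 0.0857]
tcp_rot: [[0.003, 0.401, 0.916], [-0.001, 0.916, -0.401], [-1.0, 0.0, 0.003]]
contact_force: [-1.1, -0.5, 8.9]
width: 0.0007
```

Emit:
{"fn": "send_rows", "kwargs": {
  "commands": [
    [-0.08,0.07,0,0,0,0],
    [-0.17,0.17,0,0,0,0],
    [-0.16,0.19,0,0,0,0],
    [-0.14,0.2,0,0,0,0],
    [-0.13,0.21,0,0,0,0]
  ]
}}

```text
time: 4.4
eef_pos: [0.4979, -0.1171, 0.0859]
tcp_rot: [[0.003, 0.402, 0.916], [-0.001, 0.916, -0.402], [-1.0, 0.0, 0.003]]
contact_force: [-0.2, -0.9, 9.0]
width: 0.0003
```

Emit:
{"fn": "send_rows", "kwargs": {
  "commands": [
    [-0.11,0.22,0,0,0,0],
    [-0.09,0.23,0,0,0,0],
    [-0.07,0.23,0,0,0,0],
    [-0.06,0.24,0,0,0,0],
    [-0.04,0.24,0,0,0,0]
  ]
}}

```text
time: 4.9
eef_pos: [0.4829, -0.0702, 0.0857]
tcp_rot: [[0.002, 0.402, 0.916], [-0.001, 0.916, -0.402], [-1.0, 0.0, 0.003]]
contact_force: [-1.0, -0.2, 8.3]
width: 0.0003
```

Emit:
{"fn": "send_rows", "kwargs": {
  "commands": [
    [-0.02,0.24,0,0,0,0],
    [0,0.25,0,0,0,0],
    [0.02,0.24,0,0,0,0],
    [0.04,0.24,0,0,0,0],
    [0.06,0.24,0,0,0,0]
  ]
}}

```text
time: 5.4
eef_pos: [0.4871, -0.0214, 0.0856]
tcp_rot: [[0.002, 0.402, 0.916], [-0.0, 0.916, -0.402], [-1.0, 0.001, 0.002]]
contact_force: [-0.5, -1.4, 8.3]
width: 0.0005
```

Emit:
{"fn": "send_rows", "kwargs": {
  "commands": [
    [0.08,0.23,0,0,0,0],
    [0.09,0.23,0,0,0,0],
    [0.11,0.22,0,0,0,0],
    [0,0,0,0,0,0]
  ]
}}

```text
time: 5.8
eef_pos: [0.4995, 0.0075, 0.0859]
tcp_rot: [[0.004, 0.4, 0.917], [0.001, 0.917, -0.4], [-1.0, 0.003, 0.003]]
contact_force: [-0.3, 0.9, 8.7]
width: 0.0001
```

```bash
python3 - <<'E'
from cell import capture,readout
import cv2,numpy as np
from h import *
s=readout.observe();print(s["eef_pos"],s["contact_force"])
im=capture("scene");cv2.imwrite("pics/scene2.png",im)
cv2.imwrite("pics/c3.png",cv2.resize(im[165:300,260:390],None,fx=4.4,fy=4.4,interpolation=cv2.INTER_CUBIC))
E
```

```text
[0.49950093 0.00748903 0.08589164] [-0.29560167  0.93630509  8.65183035]
```

View pics/c3.png

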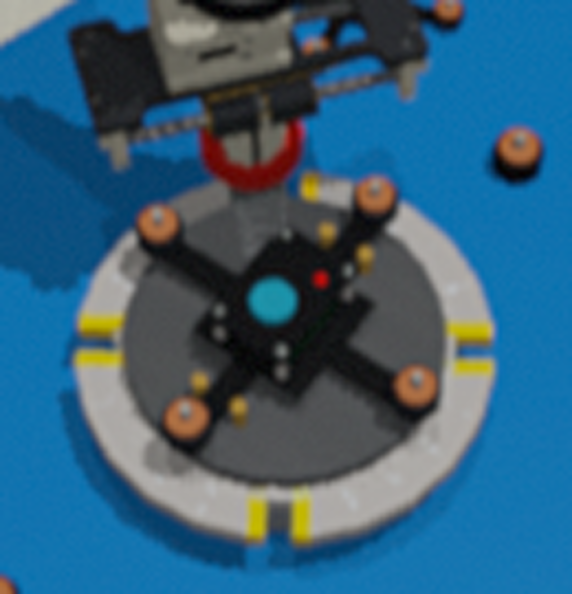

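Emit:
{"fn": "send_rows", "kwargs": {
  "commands": [
    [0.07,0.13,0,0,0,0],
    [0.08,0.12,0,0,0,0],
    [0,0,0,0,0,0],
    [0,0,0.1,0,0,0],
    [0,0,0.07,0,0,0]
  ]
}}

```text
time: 6.35
eef_pos: [0.5037, 0.0159, 0.0918]
tcp_rot: [[0.001, 0.401, 0.916], [0.0, 0.916, -0.401], [-1.0, 0.001, 0.001]]
contact_force: [-0.3, 0.1, 0.5]
width: 0.0006
```

Emit:
{"fn": "send_rows", "kwargs": {
  "commands": [
    [0.03,0.04,0,0,0,0],
    [0.03,0.04,0,0,0,0],
    [0,0,0,0,0,0]
  ]
}}

```text
time: 6.65
eef_pos: [0.5054, 0.0194, 0.0909]
tcp_rot: [[-0.001, 0.401, 0.916], [0.0, 0.916, -0.401], [-1.0, -0.0, -0.001]]
contact_force: [-0.3, -0.2, 0.0]
width: 0.0002
```

Emit:
{"fn": "send_rows", "kwargs": {
  "commands": [
    [0.03,0.04,0,0,0,0],
    [0.03,0.04,0,0,0,0],
    [0.03,0.04,0,0,0,0],
    [0,0,0,0,0,0]
  ]
}}

```text
time: 7.05
eef_pos: [0.5087, 0.0235, 0.0911]
tcp_rot: [[-0.001, 0.401, 0.916], [-0.001, 0.916, -0.401], [-1.0, -0.001, -0.001]]
contact_force: [-2.1, -1.0, 1.0]
width: 0.0003
```

Emit:
{"fn": "send_rows", "kwargs": {
  "commands": [
    [0.03,0.04,0,0,0,0],
    [0.03,0.04,0,0,0,0],
    [0,0,0,0,0,0]
  ]
}}

```text
time: 7.35
eef_pos: [0.5114, 0.0266, 0.0912]
tcp_rot: [[-0.0, 0.402, 0.916], [-0.0, 0.916, -0.402], [-1.0, -0.001, -0.0]]
contact_force: [-1.6, -3.5, 1.1]
width: 0.0002
```

Emit:
{"fn": "send_rows", "kwargs": {
  "commands": [
    [0.03,0.04,0,0,0,0],
    [0.03,0.04,0,0,0,0],
    [0,0,0,0,0,0]
  ]
}}

```text
time: 7.65
eef_pos: [0.5163, 0.0318, 0.0926]
tcp_rot: [[0.004, 0.4, 0.916], [0.002, 0.916, -0.4], [-1.0, 0.003, 0.003]]
contact_force: [-0.1, -0.2, 6.6]
width: 0.0007
```

The vertical force jumped to 6.6 N, so the plunger has sprung into the notch. I'll lift straight up now.

Emit:
{"fn": "send_rows", "kwargs": {
  "commands": [
    [-0.03,-0.04,0.1,0,0,0],
    [0,0,0.15,0,0,0],
    [0,0,0.3,0,0,0],
    [0,0,0.8,0,0,0],
    [0,0,0.9,0,0,0]
  ]
}}

```text
time: 8.15
eef_pos: [0.5116, 0.0291, 0.1818]
tcp_rot: [[-0.003, 0.401, 0.916], [0.0, 0.916, -0.401], [-1.0, -0.001, -0.003]]
contact_force: [0.0, 0.5, -0.2]
width: 0.001
```

Emit:
{"fn": "send_rows", "kwargs": {
  "commands": [
    [-0.2,0.8,0.9,0,0,0],
    [-0.3,0.9,0.5,0,0,0],
    [-0.3,0.9,0,0,0,0],
    [-0.3,0.9,0,0,0,0],
    [-0.3,0.9,0,0,0,0]
  ]
}}

```text
time: 8.65
eef_pos: [0.456, 0.2064, 0.2384]
tcp_rot: [[0.001, 0.401, 0.916], [0.001, 0.916, -0.401], [-1.0, 0.001, 0.001]]
contact_force: [0.5, 0.8, 0.9]
width: 0.001
```

Emit:
{"fn": "send_rows", "kwargs": {
  "commands": [
    [-0.3,0.9,0,0,0,0],
    [-0.3,0.9,0,0,0,0],
    [-0.3,0.9,0,0,0,0],
    [0,0,0,0,0,0],
    [0,0,0,0,0,0]
  ]
}}

```text
time: 9.15
eef_pos: [0.4199, 0.3137, 0.2376]
tcp_rot: [[-0.0, 0.398, 0.917], [0.0, 0.917, -0.398], [-1.0, -0.0, -0.0]]
contact_force: [-0.0, -0.9, -0.1]
width: 0.0005
```

```bash
python3 - <<'E'
from cell import capture,readout
import cv2,numpy as np
from h import *
s=readout.observe();print(s["eef_pos"],s["contact_force"])
ims=[]
for n in("top","scene"):
    im=capture(n);cv2.imwrite(f"pics/{n}3.png",im);h=cv2.cvtColor(im,cv2.COLOR_BGR2HSV)
    m=(((h[...,0]<8)|(h[...,0]>172))&(h[...,1]>170)&(h[...,2]>80)).astype(np.uint8)
    k,l,st,c=cv2.connectedComponentsWithStats(m)
    for i in range(1,k):
        if st[i,4]>50: print(n,"red",st[i],c[i],back(n,c[i],.092))
    print("expected",proj(n,[.605+.125*np.cos(np.radians(139)),-.0565+.125*np.sin(np.radians(139)),.092]))
    ims.append(cv2.resize(im[135:295,240:400],(400,400),interpolation=cv2.INTER_CUBIC))
cv2.imwrite("pics/c4.png",np.hstack(ims))
E
```

```text
[0.4198605  0.3136514  0.23764695] [-0.01059233 -0.91404754 -0.14646406]
top red [297 196  19  19 290] [305.86551724 204.85862069] [0.50720968 0.02442363 0.092     ]
top red [384 274  12  27 170] [389.54117647 286.97647059] [ 0.25524959 -0.22653633  0.092     ]
expected [305.51210673 203.75897969]
scene red [314 183  23  22 387] [324.75452196 193.        ] [0.51438418 0.02268143 0.092     ]
scene red [187 189  14  26 177] [192.9039548  200.88700565] [ 0.31754955 -0.250881    0.092     ]
expected [324.67506636 191.51793386]
```

View pics/c4.png

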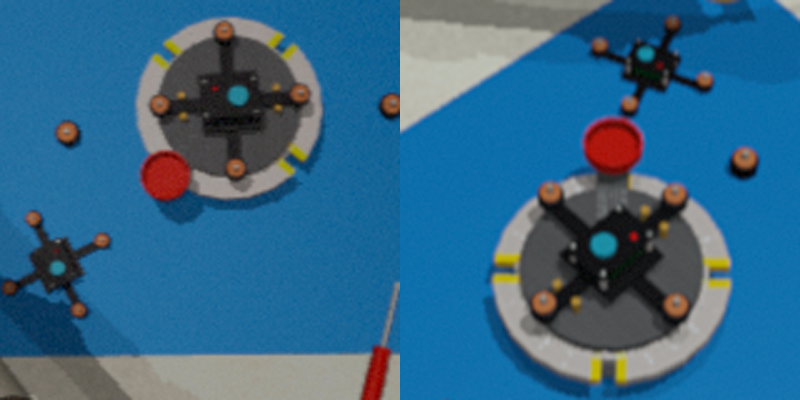

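```bash
python3 -c "
from cell import env;print(env.close_job())"
```

```text
the job is handed in; nothing more can be done
None
```

The table is turned a quarter turn clockwise and locked at the next notch, and I handed the job in at about 9.3 s of the 38 s allowed. With the jaws shut, I pressed the dish about 13 mm at 9 N and pushed it round to about 5° short of the notch. I then eased the pressure so the pin dragged until the plunger sprang in, and lifted clear.

- **Table angle:** the dish turned 88.9° by the top camera and 90.0° by the scene camera. The two disagree by about 1°, which is within my measuring noise.
- **Plunger:** the dish height matches the start. The offset between the two cameras' positions for it changed by about 0.5 mm, where a plunger still 10 mm down would shift it by about 5 mm.
- **Drone and bystanders:** the drone frame looks centred in its cradle. The bystanders visible in the last crop look undisturbed, but I did not measure the others.
- **Forces:** the highest reading I saw was 9 N, and the arm ended about 0.37 m to the left of the table axis, touching nothing.

No check failed. The two cameras disagreed by 5–7 mm in x throughout, so I used their average.

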